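# Throw off the ratchet pawl and press the pot lid home

### The arm

A 6-joint arm with a two-finger parallel gripper is mounted at the origin on the work surface. World frame = base frame: x ahead of the robot, y to its left, z up, the work surface at z = 0. Lengths are in m, angles in rad, forces in N, time in s.
With the tool pointing down it reaches from about 0.3 to 0.775 m from the base axis. Payload 14.6 kg.
Tool frame: the origin (TCP) lies at the very end of the fingers, on their centre line; the grasp point (between the pads) lies 19 mm behind it; z points along the fingers, y is the line along which they close (so a half turn about z gives the same grasp; the last joint's range is limited). The gripper opens to 94 mm and grips with 3 to 60 N. Pads are 16 mm wide; open, the fingers measure 119 mm over their backs; the gripper's body (75 mm by 177 mm) begins 78 mm behind the grasp point.
Start: joints at [1.092, 0.3, 1.521, -0, 1.321, -0.067], TCP at [0.22, 0.504, 0.205] pointing down, gripper open.
Joint ranges: [-3.03, 3.03], [-0.79, 2.21], [0.23, 2.52], [-1.04, 4.18], [0, 3.07], [-2.55, 2.55]. Speed limits (rad/s): [2.22, 2.22, 2.57, 3.14, 3.14, 3.14].

### API

Orientations are given as a unit quaternion [w, x, y, z].
In Python, from workcell import robot gives the robot as it stands.
- The arm moves only by the tool move_arm, never from a script. Its argument "motion" is one flat list of numbers, 4 for each row, row after row: the shift along the tool's x, y, z in cm, then the turn about the tool's z in rad. A call has 1 to 8 rows; each row shifts and turns the commanded pose from where the row before left it, along the tool's axes as they then stand; what a row does not reach is not made up. A row lasts 1/8 s, in which the tool goes at most 62.5 mm and 10.7 degrees, less where a joint would pass 70% of its speed; a pose out of reach is approached as far as the arm can. A call with a gripper value outside its range is refused whole. "gripper" is the opening, from 0 (shut) to 1 (fully open), set as the call begins (left out, the last holds). The fingers move at their own pace and stop on an object; "squeeze" is the grip in N (left out, the last holds). Time passes only in rows, so rows that do not move let the fingers close. It gives the time, the measured TCP pose, the force, the opening and the grip force at its end, in the units of the state.
- robot.read_state(): the state, without advancing time (a new reading comes with each control period).
- robot.capture(name): name is "scene" or "top" or "wrist"; returns a dict with "pixels" (420x560x3 uint8, red, green, blue), "camera_matrix" (3x3 intrinsics, pixels), "R" (3x3) and "t" (3): a world point X has camera coordinates R X + t; the wrist camera has in their place "tool_from_camera" (4x4, takes a point from camera to tool coordinates, whose origin is the TCP and whose axes are the flange's). Camera axes: x right, y down, z forward; pixel columns grow to the right and rows downward; lengths in m; the calibration is good to about 2 mm. The wrist camera is an equidistant fisheye: a pixel r from the principal point sees the ray r / f radians off the axis. A picture is of the moment at which its call begins: read the wrist's pose just before it. There is no depth.
- robot.hand_in(): hands the job in; it is judged then, once.
The state is a dict: "t": time; "joints": joint angles; "joint_velocities": joint speeds; "effort": joint torques, N m; "tool_pos": TCP position; "orientation": TCP orientation; "contact_force": force on the tool from outside, world axes, zero at the start; "moment": the same for the moment, N m; "grip_width": opening from 0.0 (shut) to 1.0 (fully open); "finger_force": force on a finger pad.
Only numpy, scipy, OpenCV 4.12 (cv2) and the standard library are available. Lean on these libraries where they do the work, as an engineer would, in place of code of your own. Each camera call takes 0.05 s, during which the arm holds its last target. There are 200 camera calls.

### The job

The pot in the ratchet lid press still has its lid standing proud. Press the pawl's tab down until the pawl is thrown off the teeth, then push the press arm all the way down so that its rubber foot seats the lid fully home. Nothing needs gripping: leave the pot standing in the press, do not press its lid with the fingers, leave the jar, bowl and spoon where they are, and leave the pawl thrown off and the arm down.

Things in the scene. Friction and masses are not known exactly. Their poses are not given: they have to be found in the camera images.
- press: Bench lid press, bolted down: base plate 290 x 120 x 12 mm, two grey cheeks reaching x = +122 mm and 165 mm high. Origin on the table, midway along the mechanism; its x axis runs from the arm's paddle end (-x, roughly to the robot's right) to the pawl tab end (+x); z is up. The arm and pawl turn in its x-z plane (y = 0).
- press_arm (a joint): Angle in rad by which the press arm has been lowered: 0 = fully raised (0.80 rad above level), 0.80 = level, foot hard on the seated lid. Starts at 0.03 to 0.12; with the pawl in, a tooth stops it at about 0.15. With the pawl out it stays where it is left (stiff hinge) and needs 3 to 10 N of downward push at the paddle.
- lever_hinge (a point): Centre of the arm's hinge pin, fixed, 125 mm above the table, at x = +50 mm of the press. The hinge axis is the press's y axis.
- lever_push (a point): Centre of the upper face of the black flat paddle at the end of the steel press arm, where to push. Paddle 70 mm along the arm, 42 mm wide, 16 mm thick; the point lies 200 mm from the hinge along the arm and 8 mm above the arm's centre line. Arm level: 133 mm above the table; raised: about 265 mm.
- pawl (a joint): Rotation in rad of the steel seesaw pawl: 0 = its nose is in the teeth of the hub (at the start), 0.40 = thrown off, against its stop. Pressing the tab down increases it. No spring: friction holds it where it is left; about 3 N at the tab moves it.
- pawl_tab (a point): Centre of the upper face of the pawl's flat black tab, 36 mm along the press by 34 mm wide, at the press's +x end (x = +160 mm), 180 mm above the table at the start. It turns about a fixed pivot at x = +108 mm, height 153 mm: thrown off, its centre has sunk 22 mm and shifted 6 mm to +x. Nothing stands below it.
- pot: Loose closed round steel pot, 90 mm across and 55 mm high, 0.4 to 0.85 kg, standing on the press's base plate between four locating pins, under the arm's rubber foot. Origin at the centre of its underside, 12 mm above the table. It must stay there.
- pot_lid (a joint): How far the white plastic lid (96 mm across, 6 mm thick) has been pressed down onto the pot, in m: 0 = 8 mm proud, 0.008 = fully home. Stiff, about 5 N; it stays where it is left.
- jar: Bystander: closed jar, 56 mm across, 85 mm high, origin under its centre. Leave alone.
- cup: Bystander: small steel bowl, 84 mm across, 70 mm high, origin under its centre. Leave alone.
- spoon: Bystander: wooden spoon, 200 mm long, lying on the table. Leave alone.
Not all that is in view belongs to the job. Leave any blue or turquoise look-alike of the pot alone.

How it is judged:
On the way, in this order (a step that is already met when the one before it is completed fails the run):
1. the pawl is thrown off while the arm is still up and the lid still proud (value of joint pawl above 0.25 rad and value of joint press_arm below 0.25 rad and value of joint pot_lid below 0.003 m), for 0.2 s.
2. the arm is down with its foot on the seated lid (value of joint press_arm above 0.76 rad and value of joint pot_lid above 0.0062 m), for 0.2 s.
At the end, for the whole second after the job is handed in: The pawl stands thrown off (over 0.25 rad), the arm is down (over 0.76 rad of 0.80), the lid is pressed home to within 1.8 mm, the pot stands within 10 mm of where it was on the base plate, and the bystanders within 30 mm of where they were (all of step 2 and value of joint pawl above 0.25 rad and z of pot in the frame of press below 0.016 m and distance of pot from where it was at the start of the episode below 0.01 m and linear speed of pot below 0.02 m/s and distance of each of jar, cup, spoon from where it was at the start of the episode below 0.03 m); the robot touches nothing.
It fails at once if the pot is lifted or shoved off its place (distance of pot from where it was at the start of the episode above 0.015 m or angle between pot's own z axis and vertical above 0.2 rad).
It fails at once if the fingers press on the pot or its lid (contact force between the fingers and pot above 3 N).
It fails at once if a bystander is lifted or shoved away (distance of any of jar, cup, spoon from where it was at the start of the episode above 0.04 m).
It also fails if it takes over 48 s, if anything falls off the work surface, if the arm or the gripper's body presses on something with over 40 N, if the wrist force passes 120 N, or if a joint passes its speed limit or range.

## Working session

There is one attempt and no reset: what is moved stays moved. The work goes in short steps, Python scripts to look and compute and a tool call to move; the robot and the scene stay as the last step left them, time stands still between calls to the robot, and variables do not carry over. Pictures are saved under pics/ and viewed, at most 10 in all, crops included, and the job is handed in when it is done.

Besides the shell and the picture viewer there is one more tool, called by a JSON object that holds its "op" and its "data". move_arm: Moves the arm, as the interface text tells. Its arguments: {"type":"object","properties":{"motion":{"type":"array","items":{"type":"number"}},"gripper":{"type":"number"},"squeeze":{"type":"number"}},"required":["motion"]}

```bash
mkdir -p pics; python3 - <<'E'
from workcell import robot
import cv2,pickle
d={}
for n in("scene","top"):
    c=robot.capture(n);d[n]=c;cv2.imwrite(f"pics/{n}0.png",c["pixels"][:,:,::-1])
pickle.dump(d,open("c.pkl","wb"))
s=robot.read_state();print(s["t"],s["tool_pos"],s["orientation"],s["contact_force"])
E
```

```text
0.1 [0.22006196 0.50380724 0.20497001] [-1.06151321e-04  2.04455904e-01  9.78875647e-01 -4.89868486e-04] [-0.49382004  0.040029    0.52635518]
```

View pics/scene0.png

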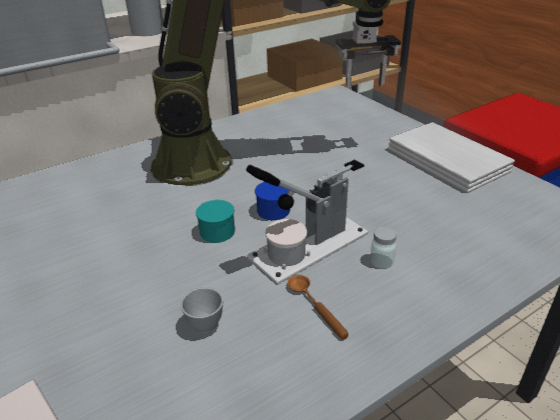

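View pics/top0.png

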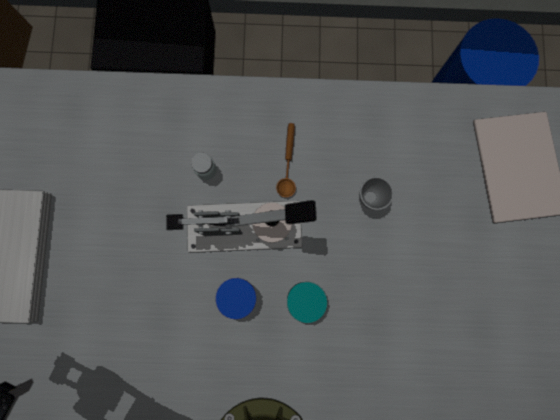

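The top view shows the tab at (174,222), the paddle at (300,212) and the base corners at (188,206), (300,202), (302,248) and (188,252). In the scene view the tab is at about (355,165), with base corners at (368,233) and (278,277).

```bash
cat >h.py <<'E'
import numpy as np,pickle
from scipy.optimize import least_squares
d=pickle.load(open("c.pkl","rb"))
def proj(n,X):
    c=d[n];p=c["camera_matrix"]@(c["R"]@np.array(X)+c["t"]);return p[:2]/p[2]
def W(p,X):
    c,s=np.cos(p[2]),np.sin(p[2]);return np.array([p[0]+c*X[0]-s*X[1],p[1]+s*X[0]+c*X[1],X[2]])
def arm(q,r=.2,h=.008):
    a=.8-q; return [.05-r*np.cos(a)+h*np.sin(a),0,.125+r*np.sin(a)+h*np.cos(a)]
E
python3 - <<'E'
from h import *
O=[("top",(174,222),[.160,0,.18]),("top",(300,212),None),("top",(188,206),[.145,-.06,.012]),("top",(300,202),[-.145,-.06,.012]),
("top",(302,248),[-.145,.06,.012]),("top",(188,252),[.145,.06,.012]),("scene",(355,165),[.16,0,.18]),("scene",(368,233),[.145,-.06,.012]),("scene",(278,277),[-.145,-.06,.012])]
# sign of y decided by fit
def f(p):
    r=[]
    for n,u,X in O:
        X=X or arm(p[3]); r.append(proj(n,W(p,X))-u)
    return np.ravel(r)
for g in (1,-1):
    if g<0: O=[(n,u,X and [X[0],-X[1],X[2]]) for n,u,X in O]
    s=least_squares(f,[.5,0,1.57,.08],loss="soft_l1");print(s.cost,s.x);print(s.fun.reshape(-1,2).round(1).tolist())
    print("tab",W(s.x,[.16,0,.18]),"off",W(s.x,[.166,0,.158]),"paddle",W(s.x,arm(s.x[3])),W(s.x,arm(.8)))
E
```

```text
24.685762666850415 [0.5396427  0.05821734 1.64146036 0.32522614]
[[-7.9, 0.0], [-0.2, 2.4], [-0.4, -0.9], [0.6, -1.3], [1.0, -0.6], [0.2, 0.2], [4.0, -4.7], [-0.7, -3.2], [-3.0, 3.5]]
tab [0.52834586 0.21781804 0.18      ] off [0.52792223 0.22380306 0.158     ] paddle [ 0.54841343 -0.06569476  0.22354264] [ 0.55023349 -0.09140831  0.133     ]
306.5674115895601 [0.54708176 0.05718688 1.63554712 0.31898439]
[[-7.2, -3.8], [0.1, -0.9], [0.6, 42.9], [3.3, 42.8], [-0.8, -49.9], [0.3, -50.1], [6.0, -3.2], [-31.5, -22.9], [-32.3, -22.1]]
tab [0.53672887 0.21685158 0.18      ] off [0.53634064 0.22283901 0.158     ] paddle [ 0.5550796  -0.06615776  0.22462816] [ 0.55678759 -0.09249878  0.133     ]
```

```bash
python3 - <<'E'
import cv2,numpy as np
a=cv2.imread("pics/top0.png")[190:265,155:330];b=cv2.imread("pics/scene0.png")[150:290,235:380]
a=cv2.resize(a,None,fx=4,fy=4,interpolation=2);a=cv2.convertScaleAbs(a,alpha=1.5,beta=20);b=cv2.resize(b,None,fx=4,fy=4,interpolation=2)
cv2.imwrite("pics/a.png",a);cv2.imwrite("pics/b.png",b)
E
```

```text
(no output)
```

View pics/a.png

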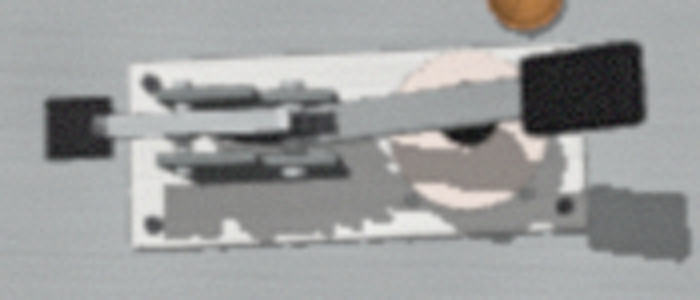

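View pics/b.png

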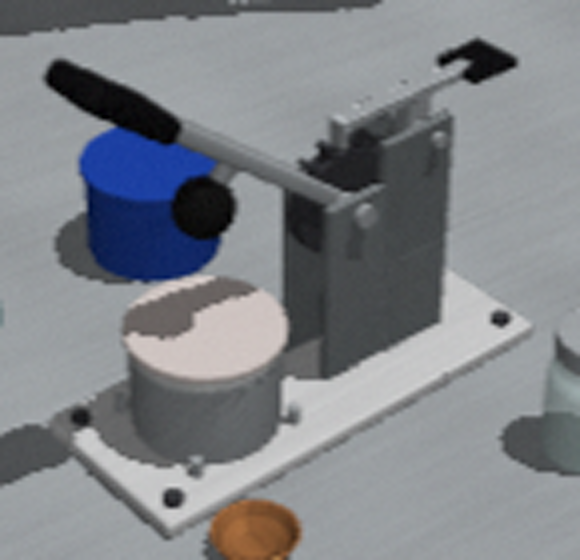

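The crops give sharper points. Top: tab (174.8,222), paddle (300.8,212). Scene: tab (354.5,165.2), paddle (263,174), base corners (367.8,231), (277.5,282) and (248.7,255.5).

```bash
python3 - <<'E'
from h import *
O=[("top",(174.75,222),[.160,0,.18],0),("top",(300.75,212),None,0),("top",(187.75,206.5),[.145,-.06,.012],1),
("top",(302,248),[-.145,.06,.012],1),("top",(188.75,252),[.145,.06,.012],1),("scene",(354.5,165.2),[.16,0,.18],0),("scene",(263,174),None,0),("scene",(367.8,231.2),[.145,-.06,.012],1),("scene",(277.5,282),[-.145,-.06,.012],1),("scene",(248.7,255.5),[-.145,.06,.012],1)]
def f(p):
    r=[]
    for n,u,X,k in O:
        X=np.array(X or arm(p[3]))+[k*p[4],0,0]; r.append(proj(n,W(p,X))-u)
    return np.ravel(r)
s=least_squares(f,[.5,0,1.57,.08,0],loss="soft_l1");print(s.cost,s.x);print(s.fun.reshape(-1,2).round(1).tolist())
for n,X in dict(tab=[.16,0,.18],off=[.166,0,.158],pad=arm(s.x[3]),pad4=arm(.4),down=arm(.8)).items():print(n,W(s.x,X).round(4))
E
```

```text
10.171631664328665 [0.54294455 0.03976988 1.65067734 0.15232225 0.01952531]
[[0.1, -0.6], [-0.4, -0.8], [-0.7, -1.6], [0.8, -1.9], [-0.7, -0.0], [-1.0, -2.3], [0.0, 0.3], [0.0, -1.5], [-1.1, -1.0], [-3.2, -1.6]]
tab [0.5302 0.1993 0.18  ]
off [0.5297 0.2052 0.158 ]
pad [ 0.5513 -0.0646  0.252 ]
pad4 [ 0.5534 -0.0909  0.2103]
down [ 0.5549 -0.1098  0.133 ]
```

{"op": "move_arm", "data": {"motion": [-5, -1.9, -1, 0, -5, -1.9, -1, 0, -5, -1.9, -0.5, 0, -5, -1.9, 0, 0, -5, -1.9, 0, 0, -5, -1.9, 0, 0, -5, -1.9, 0, 0, -5, -1.9, 0, 0], "gripper": 0}}

```text
t: 1.1
tool_pos: [0.5268, 0.2032, 0.2302]
orientation: [-0.0, 0.204, 0.979, -0.0]
contact_force: [0.7, 0.7, 0.9]
grip_width: 0.183
finger_force: 0.0
```

{"op": "move_arm", "data": {"motion": [0, 0, 1, 0, 0, 0, 1, 0, 0, 0, 1, 0]}}

```text
t: 1.48
tool_pos: [0.5251, 0.2054, 0.1997]
orientation: [-0.0, 0.204, 0.979, -0.0]
contact_force: [-0.2, -0.4, 0.5]
grip_width: 0.005
finger_force: 0.0
```

```bash
python3 - <<'E'
from workcell import robot
import cv2,numpy as np
print({k:robot.read_state()[k] for k in("tool_pos","contact_force")})
a=robot.capture("scene")["pixels"][90:290,220:420,::-1];b=robot.capture("wrist")["pixels"][:,:,::-1]
cv2.imwrite("pics/s1.png",np.hstack([cv2.resize(a,(420,420),interpolation=2),b[:,100:460]]))
E
```

```text
{'tool_pos': array([0.52512941, 0.20544231, 0.19968649]), 'contact_force': array([-0.22847385, -0.43392325,  0.54811391])}
```

View pics/s1.png

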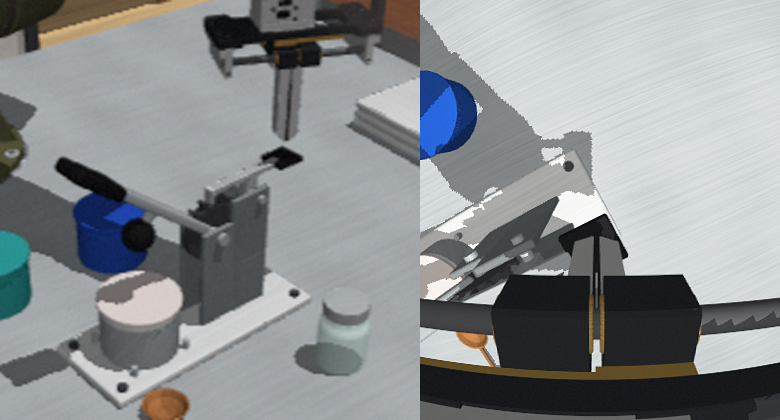

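The left half shows the closed fingers directly above the black tab at about (283,157). The right half (wrist view) shows the tab under the fingertips. Pressing now.

{"op": "move_arm", "data": {"motion": [-0.4, 0.2, 0.5, 0, 0, 0, 0.8, 0, 0, 0, 0.7, 0, 0, 0, 0.7, 0, 0, 0, 0.7, 0, 0, 0, 0.6, 0, 0, 0, 0.3, 0, 0, 0, 0, 0]}}

```text
t: 2.58
tool_pos: [0.5309, 0.2058, 0.1595]
orientation: [0.001, 0.204, 0.979, 0.001]
contact_force: [-4.5, 4.6, 19.0]
grip_width: 0.009
finger_force: 9.2
```

{"op": "move_arm", "data": {"motion": [0, 0, -4, 0, 0, 0, -5, 0, 0, 0, -5, 0, -3.2, -6, 0, 0, -3.2, -6, 0, 0, -3.2, -6, 0, 0, -3.2, -6, 0, 0, 0, 0, 0, 0]}}

```text
t: 3.58
tool_pos: [0.5497, -0.0481, 0.2968]
orientation: [-0.0, 0.207, 0.978, -0.0]
contact_force: [-0.5, 0.4, 0.3]
grip_width: 0.008
finger_force: 0.0
```

```bash
python3 - <<'E'
from workcell import robot
import cv2,numpy as np
print({k:robot.read_state()[k] for k in("tool_pos","contact_force")})
a=robot.capture("scene")["pixels"][90:290,220:420,::-1];b=robot.capture("top")["pixels"][170:280,150:350,::-1]
cv2.imwrite("pics/s2.png",np.hstack([cv2.resize(a,(400,400),interpolation=2),cv2.copyMakeBorder(cv2.resize(b,(400,220),interpolation=2),0,180,0,0,0)]))
E
```

```text
{'tool_pos': array([ 0.54969317, -0.04805897,  0.29679213]), 'contact_force': array([-0.49151026,  0.36939081,  0.2942202 ])}
```

View pics/s2.png

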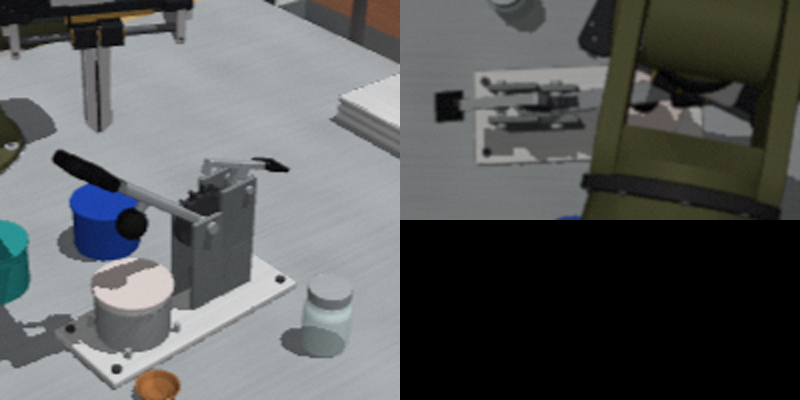

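The tab now sits lower and the pawl bar is tilted, so the pawl is thrown off. The arm is still raised, and the fingers are above and slightly inboard of the paddle.

{"op": "move_arm", "data": {"motion": [-0.6, -1, 2, 0, -0.6, -1, 2, 0, -0.3, -0.6, 1, 0, -0.3, -0.6, 1, 0, -0.3, -0.6, 1, 0, -0.3, -0.6, 1, 0, 0, 0, 0, 0]}}

```text
t: 4.55
tool_pos: [0.5539, -0.0949, 0.2166]
orientation: [-0.001, 0.205, 0.979, -0.0]
contact_force: [0.3, 0.5, 0.4]
grip_width: 0.003
finger_force: 0.0
```

```bash
python3 - <<'E'
from workcell import robot
import cv2,numpy as np
a=robot.capture("scene")["pixels"][90:290,220:420,::-1];b=robot.capture("wrist")["pixels"][:,:,::-1]
cv2.imwrite("pics/s3.png",np.hstack([cv2.resize(a,(420,420),interpolation=2),b[:,100:460]]))
E
```

```text
(no output)
```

View pics/s3.png

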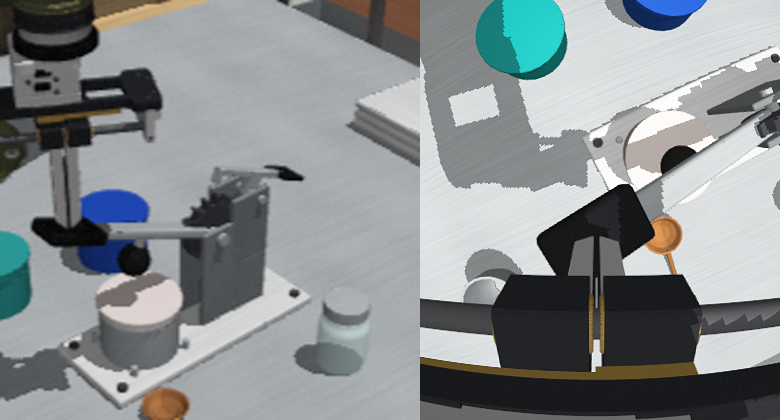

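The arm has come down with the fingers on the paddle at about (65,228), and the pawl stays off. Continuing down the arc.

{"op": "move_arm", "data": {"motion": [-0.15, -0.3, 1.2, 0, -0.15, -0.3, 1.2, 0, -0.1, -0.2, 1.2, 0, -0.1, -0.2, 1.2, 0, 0, -0.1, 1.2, 0, 0, 0, 1.2, 0, 0, 0, 1, 0, 0, 0, 0.3, 0]}}

```text
t: 5.65
tool_pos: [0.5545, -0.1067, 0.1322]
orientation: [0.0, 0.204, 0.979, -0.0]
contact_force: [-3.6, -4.0, 14.6]
grip_width: 0.003
finger_force: 7.3
```

Nearly level. I'll press a little more to make sure the lid is fully home.

{"op": "move_arm", "data": {"motion": [0, 0, 0.2, 0, 0, 0, 0.2, 0, 0, 0, 0, 0, 0, 0, 0, 0]}}

```text
t: 6.15
tool_pos: [0.5546, -0.1068, 0.131]
orientation: [0.001, 0.204, 0.979, -0.0]
contact_force: [-10.8, -2.1, 27.9]
grip_width: 0.008
finger_force: 14.1
```

{"op": "move_arm", "data": {"motion": [0, 0, -1, 0, 0, 0, -4, 0, 0, 0, -5, 0, 0, 0, -5, 0, 0, 0, 0, 0, 0, 0, 0, 0]}}

```text
t: 6.9
tool_pos: [0.5541, -0.1061, 0.2772]
orientation: [-0.001, 0.204, 0.979, 0.0]
contact_force: [-0.8, -0.6, -0.9]
grip_width: 0.003
finger_force: 0.0
```

```bash
python3 - <<'E'
from workcell import robot
import cv2
print({k:robot.read_state()[k] for k in("tool_pos","contact_force")})
a=robot.capture("scene")["pixels"][130:330,190:420,::-1]
cv2.imwrite("pics/s4.png",cv2.resize(a,None,fx=3,fy=3,interpolation=2))
E
```

```text
{'tool_pos': array([ 0.55410385, -0.10609126,  0.27721848]), 'contact_force': array([-0.8019609 , -0.55367097, -0.91890896])}
```

View pics/s4.png

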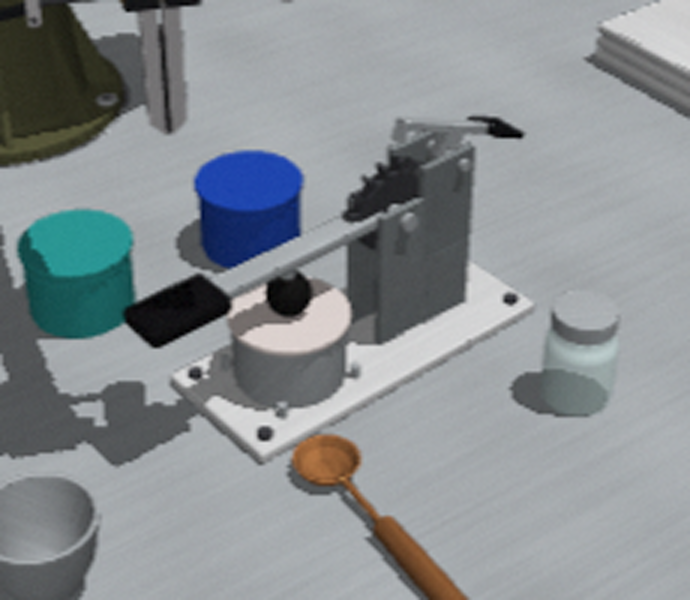

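The arm is level with its foot on the lid at (289,295). The pawl is off, with the tab low at (495,127), the pot is in place, and the fingers are clear.

```bash
python3 -c "
from workcell import robot
print(robot.hand_in())"
```

```text
the job is handed in; nothing more can be done
None
```

The pawl is thrown off and left off, the press arm is fully down with its foot on the seated lid, and the pot, jar, bowl and spoon look undisturbed; the job is handed in, though no verdict came back.

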